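Set the paper stop on a register desk whose park lock may be on

ROBOT

A 6-joint arm with a two-finger parallel gripper is mounted at the origin on the work surface. World frame = base frame: x ahead of the robot, y to its left, z up, the work surface at z = 0. Lengths are in m, angles in rad, forces in N, time in s.
With the tool pointing down it reaches from about 0.25 to 0.725 m from the base axis. Payload 4 kg.
Tool frame: the origin (TCP) lies midway between the tips of the shut fingers; the grasp point (between the pads) lies 19 mm behind it; y points along the fingers, z is the direction in which the jaws open and shut, and the axes are right-handed (so a half turn about y gives the same grasp; the last joint's range is limited). The gripper opens to 85 mm and grips with 20 to 120 N. Pads are 22 mm wide; open, the fingers measure 114 mm over their backs; the gripper's body (76 mm by 85 mm) begins 54 mm behind the grasp point. The pads swing forward as they close: fully open they stand 13 mm farther back than shut.
Start: joints at [-1.194, 0.241, 0.005, 1.335, 0, 1.571], TCP at [0.184, -0.465, 0.231] pointing down, gripper open.
Joint ranges: [-2.72, 2.72], [-1.05, 1.87], [-1.09, 1.28], [-1.99, 2.15], [-1.42, 1.44], [-3.14, 3.14]. Speed limits (rad/s): [2.79, 2.79, 3.14, 3.14, 3.14, 3.14].

INTERFACE

Orientations are given as a unit quaternion [x, y, z, w].
In Python, from workcell import bot gives the robot as it stands. The module is installed in compiled form; this text tells all that it offers.
- The arm moves only by the shell command python3 -m handwheel 'ROWS' [OPENING]. ROWS is JSON, a list of rows, each a list of 6 numbers: the shift along the tool's x, y, z in units of 25 mm (1.0 is 25 mm), then the turn, a rotation vector about the tool's x, y, z in units of 10 degrees (1.0 is 10 degrees). A call has exactly 5 rows; each row is the pose to reach, as a shift and turn from the pose commanded when the call began, along the tool's axes at that moment; what a row does not reach only later rows make up. A row lasts 1/8 s, in which the tool goes at most 62.5 mm and 10.7 degrees, less where a joint would pass 70% of its speed; a pose out of reach is approached as far as the arm can. A call with a gripper value outside its range is refused whole. OPENING is the gripper command: -1 is shut, 1 is fully open, values between are in proportion, set as the call begins (- or left out, the last holds). The fingers move at their own pace and stop on an object; the grip force is fixed at half the most. Time passes only in rows, so rows that repeat a pose let the fingers close, or fill a call up. It gives the time, the measured TCP pose, the force and the opening at its end, in the units of the state.
- bot.get_obs(): the state, without advancing time (a new reading comes with each control period).
- bot.camera(name): name is "scene" or "top"; returns a dict with "color" (384x512x3 uint8, red, green, blue), "fx", "fy", "cx", "cy" (pixels), "rvec" (rotation vector, rad) and "tvec" (3), from world to camera coordinates, as OpenCV has them. Camera axes: x right, y down, z forward; pixel columns grow to the right and rows downward; lengths in m; the calibration is good to about 2 mm. A picture is of the moment at which its call begins. There is no depth.
- bot.job_done(): hands the job in, once; it reports no verdict.
The state is a dict: "clock": time; "joint_pos": joint angles; "joint_vel": joint speeds; "tau": joint torques, N m; "eef_pos": TCP position; "tool_rot": TCP orientation; "ft_force": force on the tool from outside, world axes, zero at the start; "ft_torque": the same for the moment, N m; "grip_width": finger opening in m.
Only numpy, scipy, OpenCV 4.12 (cv2) and the standard library are available. Lean on these libraries where they do the work, as an engineer would, in place of code of your own. Each camera call takes 0.05 s, during which the arm holds its last target.

TASK

Slide the paper stop of the sloping register desk out of its park, to the left along its rail, until its spring index pin drops into the notch hidden under the deck, and let go of it there with the pin down. The round knob above the rail locks the stop in its park, and nothing shows whether the lock is on: if the stop will not move, give the knob about a quarter turn and try again. Leave the other things on the desk and the table where they are.

Things in the scene. Friction and masses are not known exactly. Their poses are not given: they have to be found in the camera images.
- deck_mid (a point): Middle of the sloping deck of the register desk: a white, black-topped plate, 220 mm up-slope x 480 mm wide, its low edge towards the robot, with a flat ledge behind and a lamp bar 0.33 m up. Its axes: z square to the deck, leaning 30 degrees from vertical towards the robot; x up the slope; y level, to the robot's left, the way the stop slides out of its park.
- stop_grip (a point): Middle of the upright black finger plate of the sliding paper stop, 42 mm above the deck; axes as deck_mid. The plate is 18 mm thick along the slide (y): pinch it across that; 48 mm wide up-slope, from 12 to 64 mm above the deck. It stands on the stop's aluminium base, 95 mm up-slope x 70 mm along the slide, whose top is 12 mm above the deck.
- stop (a joint): How far the stop has slid out of its park, m: 0 parked at the right end of its rail (as it starts), 0.22 at the left end. Sliding it takes 2 to 4 N. While its lock holds, it gives only about 4 mm and then comes up hard; with the lock off it slides freely. The lock acts only in the first 80 mm.
- pin (a joint): Index pin of the stop, m: 0 while its foot rides on the flat bar inside the desk, about 0.006 when it has dropped into the notch. A spring drives it down. In the notch it centres the stop and holds it with about 10 N; more drags it out again. The notch is 100 to 190 mm from the park, unseen, each time elsewhere; drag at 30 mm/s or less so as to feel it.
- pin_head (a point): Centre of the top of the index pin's round steel head, 26 mm across, on the stop's base, 42 mm down-slope of the finger plate; 33 mm above the deck while raised, about 27 mm when the pin is in the notch.
- knob_grip (a point): On the axis of the lock knob, 24 mm above the deck; axes as deck_mid, not turning with the knob. Round black ribbed knob, 54 mm across, from 8 to 38 mm above the deck, in the deck's upper part near the parked stop, on a thin round plate 80 mm across. It turns about z, either way, without end stops, and stays where it is left. Turning takes about 0.2 N m.
- knob_top (a point): Centre of the lock knob's top; a level lamp bar (45 x 28 mm, along y) runs above its far rim, its underside about 0.17 m higher, so the knob is reached along its leaning axis. The lock repeats every half turn: over about half of the knob's angles it holds the parked stop, in between it frees it, so about a quarter turn (1.4 rad) takes it from one to the other. No mark shows which it is; the only way to know is to try the stop.
- tape_tin: bystander: closed round steel tin, 60 mm across, 40 mm high, on the ledge behind the sloping deck; origin at its underside
- eraser_block: bystander: white block 35 x 70 x 30 mm on the ledge behind the sloping deck; origin at its underside
- amber_bottle: bystander: closed brown bottle, 68 mm across, 170 mm high, standing on the table to the left; origin at its underside
- jar: bystander: closed white jar, 72 mm across, 90 mm high, on the table to the right; origin at its underside
- mug: bystander: white mug, 80 mm across, 90 mm high, on the table to the right; origin at its underside
- brush: bystander: flat brush lying on the table in front of the desk, to the right; origin at its underside
- roller: bystander: rubber ink roller 130 mm wide with a wooden handle, lying in front of the desk, to the left; origin at its underside

How it is judged:
On the way:
1. the stop is slid out past its lock (80 mm from the park) (value of joint stop above 0.08 m).
At the end, for the whole second after the job is handed in: The stop stands still, out on its rail (more than 90 mm from its park) with the index pin dropped into the notch (at least 4 of its 6 mm) (value of joint pin above 0.004 m and value of joint stop above 0.09 m and velocity of joint stop between -0.01 and 0.01 m/s); the robot touches nothing.
It fails at once if a bystander is moved more than 30 mm from its place (distance of any of tape_tin, eraser_block, amber_bottle, jar, mug, brush, roller from where it was at the start of the episode above 0.03 m).
It also fails if it takes over 67 s, if anything falls off the work surface, if the arm or the gripper's body presses on something with over 40 N, if the wrist force passes 120 N, or if a joint passes its speed limit or range.

## Working session

There is one attempt and no reset: what is moved stays moved. The work goes in short steps, Python scripts to look and compute and a shell command to move; the robot and the scene stay as the last step left them, time stands still between calls to the robot, and variables do not carry over. Pictures are saved under pics/ and viewed, and the job is handed in when it is done.

```bash
mkdir -p pics; python3 - <<'E'
from workcell import bot
import cv2,numpy as np
o=bot.get_obs();print({k:np.round(v,3).tolist() for k,v in o.items()})
for n in("scene","top"):
    c=bot.camera(n);cv2.imwrite(f"pics/{n}0.png",c["color"][:,:,::-1]);print(n,c["fx"],c["fy"],c["cx"],c["cy"],c["rvec"],c["tvec"])
E
```

```text
{'clock': 0.0, 'joint_pos': [-1.194, 0.241, 0.004, 1.335, -0.0, 1.571], 'joint_vel': [0.0, -0.0, -0.002, -0.001, -0.001, 0.0], 'tau': [-0.001, -37.231, 25.241, 0.017, -0.0, -0.0], 'eef_pos': [0.184, -0.464, 0.23], 'tool_rot': [-0.133, 0.695, -0.694, 0.132], 'ft_force': [0.27, 0.254, -0.063], 'ft_torque': [0.038, -0.002, -0.014], 'grip_width': 0.086}
scene 396.08845564657133 396.08845564657133 254.40300387834165 196.50996876496737 [ 2.1386858   0.68406532 -0.32380902] [-0.3852243  -0.09273751  1.66772116]
top 409.84487814227816 409.84487814227816 251.19847307686945 192.91421074052488 [ 2.15530177 -2.11510458  0.17270343] [-0.04157678  0.53549786  1.67470872]
```

```bash
ls .
```

```text
pics
```

View pics/scene0.png

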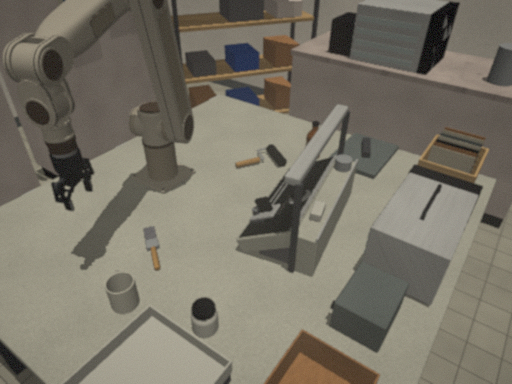

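View pics/top0.png

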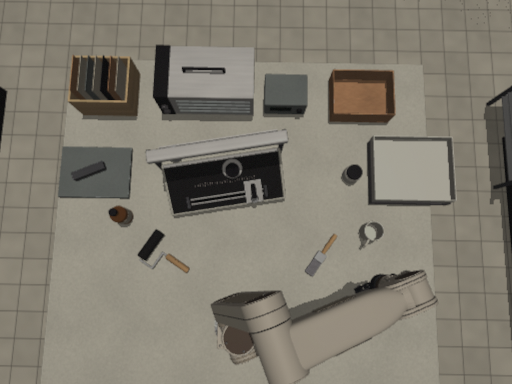

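The scene view shows the desk at about (300,200). The top view shows the deck at columns 163-285, rows 150-215, with the knob near (232,168) and the stop near (254,191). I'll enlarge both.

```bash
python3 - <<'E'
import cv2
a=cv2.imread("pics/top0.png")[120:225,140:300];cv2.imwrite("pics/t0z.png",cv2.resize(a,None,fx=5,fy=5,interpolation=cv2.INTER_CUBIC))
a=cv2.imread("pics/scene0.png")[100:280,225:365];a=cv2.convertScaleAbs(a,alpha=1.6);cv2.imwrite("pics/s0z.png",cv2.resize(a,None,fx=3.3,fy=3.3,interpolation=cv2.INTER_CUBIC))
E
```

```text
(no output)
```

View pics/t0z.png

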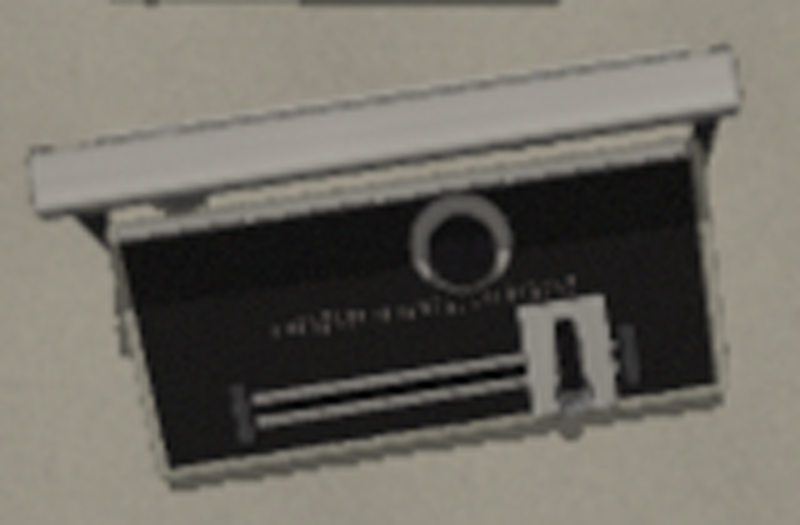

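View pics/s0z.png

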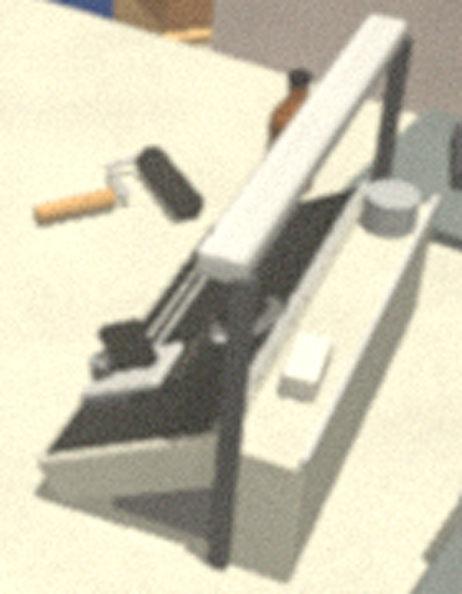

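```bash
cat > h.py <<'E'
import numpy as np,cv2
from scipy.optimize import least_squares
from scipy.spatial.transform import Rotation as R
K={'scene':(396.08845564657133,254.40300387834165,196.50996876496737,[2.1386858,0.68406532,-0.32380902],[-0.3852243,-0.09273751,1.66772116]),
'top':(409.84487814227816,251.19847307686945,192.91421074052488,[2.15530177,-2.11510458,0.17270343],[-0.04157678,0.53549786,1.67470872])}
def proj(n,P):
    f,cx,cy,r,t=K[n]
    return cv2.projectPoints(np.array(P,float).reshape(-1,1,3),np.array(r),np.array(t),np.array([[f,0,cx],[0,f,cy],[0,0,1]]),None)[0][:,0]
def ray(n,uv):
    f,cx,cy,r,t=K[n];M=R.from_rotvec(r).as_matrix()
    d=M.T@np.array([(uv[0]-cx)/f,(uv[1]-cy)/f,1]);return -M.T@np.array(t),d/np.linalg.norm(d)
def deckR(yaw): return R.from_euler('z',yaw).as_matrix()@R.from_euler('y',-30,degrees=True).as_matrix()
def hit(n,uv,mid,yaw,h):  # deck coords of pixel at height h over deck
    o,d=ray(n,uv);M=deckR(yaw);o=M.T@(o-mid);d=M.T@d
    return o+d*(h-o[2])/d[2]
E
python3 - <<'E'
from h import *
tz=lambda u,v:((u+.5)/5-.5+140,(v+.5)/5-.5+120)
sz=lambda u,v:((u+.5)/3.3-.5+225,(v+.5)/3.3-.5+100)
obs=[('top',(-.11,.24,0),tz(170,469)),('top',(-.11,-.24,0),tz(718,386)),('top',(.11,-.24,0),tz(690,158)),('top',(.11,.24,0),tz(120,238)),
('scene',(-.11,-.24,0),sz(44,460))]
def res(p):
    M=deckR(p[3]);return np.concatenate([proj(n,p[:3]+M@np.array(q))[0]-np.array(u) for n,q,u in obs])
s=least_squares(res,[.55,0,.1,.1]);p=s.x;print(p,np.round(s.fun.reshape(-1,2),1))
mid,yaw=p[:3],p[3]
print('knobplate',hit('top',tz(461,243),mid,yaw,.002))
print('finger top',hit('top',tz(568,345),mid,yaw,.064))
print('base corners',[hit('top',tz(*c),mid,yaw,.012).round(3).tolist() for c in [(517,308),(604,296),(620,402),(535,412)]])
print('rail ends',[hit('top',tz(*c),mid,yaw,.012).round(3).tolist() for c in [(245,412),(628,353)]])
print('pinhead',hit('top',tz(572,397),mid,yaw,.033))
print('scene finger top', hit('scene',sz(128,334),mid,yaw,.064))
E
```

```text
[0.57011013 0.08100929 0.09038094 0.16772918] [[-2.6  2. ]
 [ 1.2  1.7]
 [ 1.3 -3.2]
 [-3.5 -1.8]
 [-2.4  2.6]]
knobplate [ 0.05566358 -0.04085435  0.002     ]
finger top [-0.0220078  -0.11351911  0.064     ]
base corners [[-0.003, -0.078, 0.012], [-0.004, -0.15, 0.012], [-0.098, -0.152, 0.012], [-0.096, -0.08, 0.012]]
rail ends [[-0.058, 0.155, 0.012], [-0.056, -0.163, 0.012]]
pinhead [-0.07879224 -0.11199745  0.033     ]
scene finger top [-0.02504773 -0.11634141  0.064     ]
```

```bash
python3 - <<'E'
import cv2,numpy as np
def z(n,r,s,out):
    a=cv2.imread(f"pics/{n}0.png")[r[0]:r[1],r[2]:r[3]].astype(float)/255
    a=(255*np.clip(a,0,1)**.45).astype('uint8')
    cv2.imwrite(out,cv2.resize(a,None,fx=s,fy=s,interpolation=cv2.INTER_CUBIC))
z("top",(140,220,155,295),5.5,"pics/a.png")
z("scene",(180,280,230,330),6,"pics/b.png")
z("scene",(100,200,260,360),6,"pics/c.png")
E
```

```text
(no output)
```

View pics/a.png

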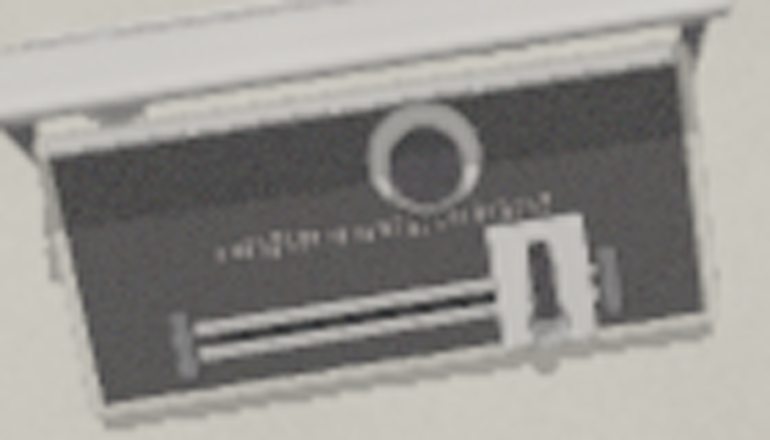

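View pics/b.png

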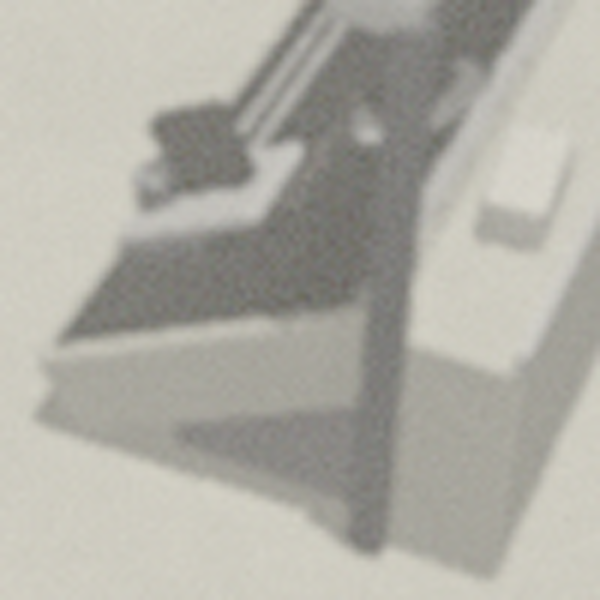

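View pics/c.png

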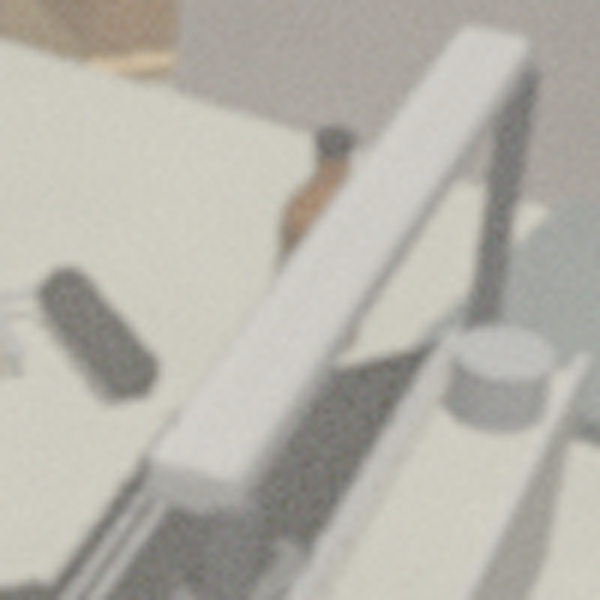

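```bash
cat > fit.py <<'E'
from h import *
tz=lambda u,v:((u+.5)/5.5-.5+155,(v+.5)/5.5-.5+140)
sb=lambda u,v:((u+.5)/6-.5+230,(v+.5)/6-.5+180)
# params: mid3,yaw, a,b (black half sizes), kx,ky, bx,by(base centre), fx (finger up-slope; y=by)
def pts(p):
    a,b,kx,ky,bx,by,fx,px=p[4:12]
    o=[('top',(-a,b,0),tz(105,404)),('top',(-a,-b,0),tz(703,311)),('top',(a,-b,0),tz(677,66)),('top',(a,b,0),tz(50,157)),
    ('scene',(-a,-b,0),sb(62,342)),
    ('top',(bx+.0475,by+.035,.012),tz(487,230)),('top',(bx+.0475,by-.035,.012),tz(583,214)),('top',(bx-.0475,by-.035,.012),tz(601,331)),('top',(bx-.0475,by+.035,.012),tz(505,345)),
    ('scene',(bx-.0475,by-.035,.012),sb(125,235)),('scene',(bx+.0475,by-.035,.012),sb(262,215)),('scene',(bx+.0475,by+.035,.012),sb(302,145)),
    # finger top corners
    ('scene',(fx-.024,by+.009,.064),sb(152,118)),('scene',(fx+.024,by-.009,.064),sb(252,118)) if 0 else None,
    ('top',(fx+.024,by,.064),tz(538,240)),
    ('top',(px,by,.033),tz(549,330)),('scene',(px,by,.033),sb(152,178)),
    # knob plate circle extremes along deck x/y via centre
    ('top',(kx,ky,.002),tz(424,157))]
    return [q for q in o if q]
def res(p):
    M=deckR(p[3]);return np.concatenate([proj(n,p[:3]+M@np.array(q))[0]-np.array(u) for n,q,u in pts(p)])
if __name__=="__main__":
    s=least_squares(res,[.57,.08,.1,.16,.105,.235,.055,-.04,-.05,-.11,-.037,-.079],loss='soft_l1');p=s.x
    print(p.round(4))
    for q,r in zip(pts(p),res(p).reshape(-1,2).round(1)):print(q[0],np.round(q[1],3),r)
    np.save('p.npy',p)
E
python3 fit.py
```

```text
[ 0.5677  0.0782  0.0996  0.1731  0.0968  0.2281  0.0565 -0.0385 -0.0473
 -0.1114 -0.0334 -0.0794]
top [-0.097  0.228  0.   ] [-0.1 -0.3]
top [-0.097 -0.228  0.   ] [-0.2 -0.2]
top [ 0.097 -0.228  0.   ] [-0.7 -0.3]
top [0.097 0.228 0.   ] [0.1 0.3]
scene [-0.097 -0.228  0.   ] [-0.5  0.8]
top [ 0.    -0.076  0.012] [-0.  -0.8]
top [ 0.    -0.146  0.012] [-0.4 -0.5]
top [-0.095 -0.146  0.012] [-0.8 -0.2]
top [-0.095 -0.076  0.012] [-0.1 -0.2]
scene [-0.095 -0.146  0.012] [-1.2  0.9]
scene [ 0.    -0.146  0.012] [-1.3  0.4]
scene [ 0.    -0.076  0.012] [0.2 0. ]
scene [-0.057 -0.102  0.064] [ 1.7 -1.1]
top [-0.009 -0.111  0.064] [0.6 2.5]
top [-0.079 -0.111  0.033] [ 0.2 -0.4]
scene [-0.079 -0.111  0.033] [-0.5 -1.2]
top [ 0.056 -0.038  0.002] [-0. -0.]
```

```bash
cat > goal.py <<'E'
import sys
from h import *
from workcell import bot
p=np.load('p.npy');mid=p[:3];M=deckR(p[3])
def goal(d,roll=0,flip=0,verbose=True):
    """d: TCP target in deck coords; roll about deck z (rad)"""
    o=bot.get_obs();Rc=R.from_quat(o['tool_rot']).as_matrix();t=np.array(o['eef_pos'])
    A=M@R.from_euler('z',roll).as_matrix()
    best=None
    for s in(1,-1):
        y=-A[:,2];z=s*A[:,1];x=np.cross(y,z);G=np.c_[x,y,z]
        rv=R.from_matrix(Rc.T@G).as_rotvec()
        if best is None or np.linalg.norm(rv)<np.linalg.norm(best[0]):best=(rv,s)
    W=mid+M@np.array(d);sh=Rc.T@(W-t)
    print('clk %.2f'%o['clock'],'width %.4f'%o['grip_width'],'deck pos',(M.T@(t-mid)).round(4),'deckF',(M.T@np.array(o['ft_force'])).round(1),'deckT',(M.T@np.array(o['ft_torque'])).round(2),'q',np.round(o['joint_pos'],2))
    print('target world',W.round(3),'s',best[1],'ROW',np.r_[sh/.025,np.degrees(best[0])/10].round(2))
if __name__=="__main__":
    a=[float(v) for v in sys.argv[1:]];goal(a[:3],*(a[3:4]))
E
python3 goal.py -.037 -.111 .15; python3 goal.py .0565 -.0385 .024
```

```text
clk 0.10 width 0.0853 deck pos [-0.3431 -0.4684  0.3492] deckF [-1.  -0.2  0.3] deckT [ 0.   -0.02 -0.04] q [-1.19  0.24  0.    1.34 -0.    1.57]
target world [ 0.481 -0.05   0.211] s -1 ROW [-17.18   0.8  -11.05   0.32   1.14   2.99]
clk 0.10 width 0.0853 deck pos [-0.3431 -0.4684  0.3492] deckF [-1.  -0.2  0.3] deckT [ 0.   -0.02 -0.04] q [-1.19  0.24  0.    1.34 -0.    1.57]
target world [0.611 0.047 0.149] s -1 ROW [-23.4    3.3  -12.72   0.32   1.14   2.99]
```

```bash
python3 -m handwheel '[[-1.7,-0.3,-1.1,0,0.1,0.3],[-3.7,-0.6,-2.3,0.1,0.3,0.6],[-5.7,-0.8,-3.6,0.1,0.4,1],[-7.6,-0.8,-4.8,0.2,0.5,1.3],[-9.5,-0.8,-6,0.2,0.6,1.6]]' 0.2; python3 goal.py -.037 -.111 .15
```

```text
clock: 0.72
eef_pos: [0.3501, -0.2363, 0.2512]
tool_rot: [0.005, 0.7, -0.687, 0.194]
ft_force: [1.1, -0.2, -0.2]
grip_width: 0.0514
clk 0.72 width 0.0514 deck pos [-0.1568 -0.2724  0.2655] deckF [ 0.8 -0.4 -0.7] deckT [-0.03  0.22  0.  ] q [-0.76 -0.06 -0.31  1.15  0.23  2.13]
target world [ 0.481 -0.05   0.211] s -1 ROW [-6.35  3.39 -5.85  0.11  0.54  1.38]
```

```bash
python3 -m handwheel '[[-1.6,0.6,-1.4,0,0.1,0.3],[-3.2,1.3,-2.8,0.1,0.3,0.7],[-4.7,2.3,-4.3,0.1,0.4,1.1],[-6.1,3.2,-5.6,0.1,0.5,1.4],[-6.3,3.4,-5.8,0.1,0.5,1.4]]'; python3 goal.py -.037 -.111 .08
```

```text
clock: 1.35
eef_pos: [0.4789, -0.0498, 0.2084]
tool_rot: [0.119, 0.697, -0.663, 0.246]
ft_force: [-0.2, -1.1, 0.6]
grip_width: 0.0513
clk 1.35 width 0.0513 deck pos [-0.0405 -0.1108  0.149 ] deckF [-0.1 -1.   0.7] deckT [-0.04  0.51  0.03] q [-0.23 -0.13 -0.59  0.62  0.2   2.77]
target world [ 0.516 -0.044  0.15 ] s -1 ROW [-0.14  2.76  0.03  0.04  0.07  0.  ]
```

```bash
python3 - <<'E'
from workcell import bot
import cv2,numpy as np
def z(n,r,s,out):
    a=bot.camera(n)["color"][:,:,::-1][r[0]:r[1],r[2]:r[3]].astype(float)/255
    a=(255*np.clip(a,0,1)**.5).astype('uint8')
    cv2.imwrite(out,cv2.resize(a,None,fx=s,fy=s,interpolation=cv2.INTER_CUBIC))
z("scene",(140,260,220,350),5,"pics/d.png")
E
```

```text
(no output)
```

View pics/d.png

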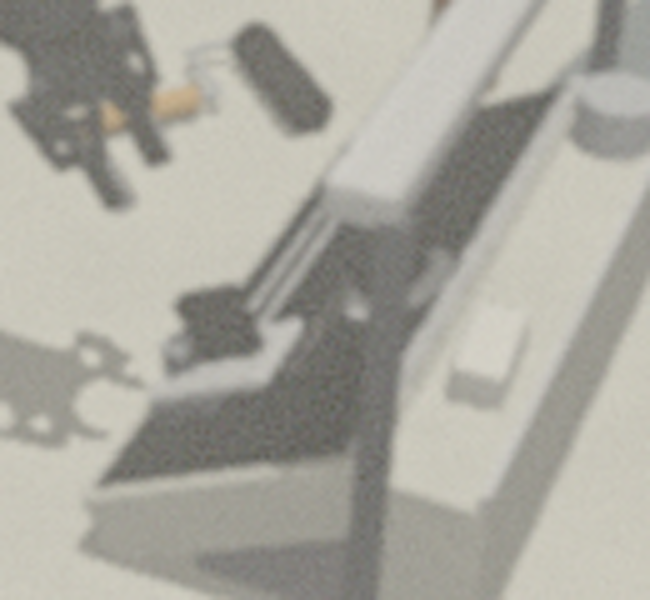

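The image shows the jaws at about (125,180), up-normal of the finger plate at (220,325) and aligned with it. Now descending to it.

```bash
python3 -m handwheel '[[0,0.9,0,0,0,0],[-0.1,1.9,0,0,0,0],[-0.1,2.7,0,0,0,0],[-0.1,3.7,0,0,0,0],[-0.1,4.3,0,0,0,0]]'; python3 goal.py -.037 -.111 .027
```

```text
clock: 2.02
eef_pos: [0.5353, -0.0441, 0.1177]
tool_rot: [0.121, 0.696, -0.664, 0.244]
ft_force: [-0.7, 0.0, 0.7]
grip_width: 0.051
clk 2.02 width 0.0510 deck pos [-0.0369 -0.1149  0.0422] deckF [-0.3  0.1  0.9] deckT [ 0.01  0.52 -0.05] q [-0.18  0.11 -0.65  0.32  0.18  2.82]
target world [ 0.542 -0.039  0.105] s -1 ROW [ 0.01  0.61 -0.15  0.01  0.04 -0.  ]
```

```bash
python3 -m handwheel '[[0,0.3,-0.1,0,0,0],[0,0.5,-0.15,0,0,0],[0,0.5,-0.15,0,0,0],[0,0.5,-0.15,0,0,0],[0,0.5,-0.15,0,0,0]]'; python3 goal.py -.037 -.111 .027; python3 -m handwheel '[[0,0,0,0,0,0],[0,0,0,0,0,0],[0,0,0,0,0,0],[0,0,0,0,0,0],[0,0,0,0,0,0]]' -1;python3 goal.py -.037 -.111 .027
```

```text
clock: 2.65
eef_pos: [0.5409, -0.0379, 0.1085]
tool_rot: [0.121, 0.696, -0.664, 0.246]
ft_force: [-0.0, 0.2, -1.0]
grip_width: 0.0513
clk 2.65 width 0.0513 deck pos [-0.0358 -0.1098  0.0309] deckF [-0.5  0.2 -0.9] deckT [0.02 0.47 0.02] q [-0.16  0.13 -0.65  0.29  0.17  2.84]
target world [ 0.542 -0.039  0.105] s -1 ROW [ 0.05  0.15  0.05  0.01  0.05 -0.02]
clock: 3.28
eef_pos: [0.5408, -0.0382, 0.1082]
tool_rot: [0.121, 0.696, -0.664, 0.245]
ft_force: [-4.2, -0.7, 4.3]
grip_width: 0.0177
clk 3.27 width 0.0177 deck pos [-0.0361 -0.11    0.0307] deckF [-1.6  0.   5.8] deckT [-0.33  0.62 -0.27] q [-0.16  0.13 -0.65  0.29  0.17  2.84]
target world [ 0.542 -0.039  0.105] s -1 ROW [ 0.04  0.15  0.04  0.01  0.04 -0.02]
```

Gripped at a width of 17.7 mm. Next I'll try sliding it 10 mm.

```bash
python3 -m handwheel '[[0,0,-0.08,0,0,0],[0,0,-0.16,0,0,0],[0,0,-0.24,0,0,0],[0,0,-0.32,0,0,0],[0,0,-0.4,0,0,0]]'; python3 goal.py -.036 -.11 .031
```

```text
clock: 3.9
eef_pos: [0.5391, -0.0286, 0.1082]
tool_rot: [0.122, 0.696, -0.664, 0.245]
ft_force: [-3.9, -3.9, 4.9]
grip_width: 0.0172
clk 3.90 width 0.0172 deck pos [-0.0361 -0.1003  0.0307] deckF [-1.4 -3.1  6.5] deckT [-0.48  0.68 -0.39] q [-0.14  0.12 -0.66  0.28  0.16  2.86]
target world [ 0.541 -0.038  0.108] s -1 ROW [-0.   -0.01  0.39  0.01  0.04 -0.02]
```

Free: 10 mm at about 3 N, so the lock is off. Joint 6 is at 2.86, though, and would run out of range further left. I'll release, turn the tool half a turn and regrip.

```bash
python3 -m handwheel '[[0,0,0,0,0,0],[0,0,0,0,0,0],[0,0,0,0,0,0],[0,-0.1,0,0,0,0],[0,-0.6,0,0,0,0]]' 0.2; python3 -m handwheel '[[0,-0.8,0,0,0,0],[0,-1.7,0,0,0,0],[0,-2.5,0,0,0,0],[0,-3.2,0,0,0,0],[0,-3.2,0,0,0,0]]'; python3 goal.py -.036 -.10 .12
```

```text
clock: 4.53
eef_pos: [0.5308, -0.0292, 0.1204]
tool_rot: [0.12, 0.696, -0.664, 0.245]
ft_force: [0.1, 0.3, 0.4]
grip_width: 0.0511
clock: 5.15
eef_pos: [0.4925, -0.0368, 0.1922]
tool_rot: [0.122, 0.695, -0.664, 0.247]
ft_force: [0.7, 0.0, -0.4]
grip_width: 0.0512
clk 5.15 width 0.0512 deck pos [-0.035  -0.1004  0.1272] deckF [ 0.4 -0.1 -0.7] deckT [ 0.02  0.45 -0.  ] q [-0.18 -0.09 -0.61  0.55  0.18  2.82]
target world [ 0.495 -0.036  0.186] s -1 ROW [ 0.04  0.29 -0.01  0.01  0.05 -0.04]
```

```bash
python3 -m handwheel '[[0,0,0,0,-0.5,0],[0,0,0,0,-1,0],[0,0,0,0,-1,0],[0,0,0,0,-1,0],[0,0,0,0,-1,0]]'; python3 goal.py -.036 -.10 .12
```

```text
clock: 5.78
eef_pos: [0.4919, -0.0364, 0.1898]
tool_rot: [0.063, 0.672, -0.672, 0.305]
ft_force: [0.3, -0.0, -0.3]
grip_width: 0.0511
clk 5.78 width 0.0511 deck pos [-0.0367 -0.0999  0.1253] deckF [ 0.1 -0.1 -0.4] deckT [-0.04  0.47 -0.02] q [-0.18 -0.09 -0.62  0.54  0.18  2.65]
target world [ 0.495 -0.036  0.186] s -1 ROW [-0.03  0.21  0.01  0.02  1.04 -0.01]
```

Turning about -y lowers joint 6, which is the right way. I need about 17 more units.

```bash
python3 -m handwheel '[[0,0,0,0,-1,0],[0,0,0,0,-2,0],[0,0,0,0,-3,0],[0,0,0,0,-4,0],[0,0,0,0,-5,0]]' >/dev/null;  python3 -m handwheel '[[0,0,0,0,-1,0],[0,0,0,0,-2,0],[0,0,0,0,-3,0],[0,0,0,0,-4,0],[0,0,0,0,-5,0]]' ; python3 -m handwheel '[[0,0,0,0,-1,0],[0,0,0,0,-2,0],[0,0,0,0,-3,0],[0,0,0,0,-4,0],[0,0,0,0,-5,0]]'; python3 goal.py -.036 -.10 .09
```

```text
clock: 7.02
eef_pos: [0.492, -0.0365, 0.1899]
tool_rot: [-0.476, 0.197, -0.479, 0.711]
ft_force: [-0.9, -0.6, 0.6]
grip_width: 0.0512
clock: 7.65
eef_pos: [0.4919, -0.0364, 0.1899]
tool_rot: [-0.633, -0.123, -0.233, 0.728]
ft_force: [0.1, 0.3, -1.1]
grip_width: 0.0513
clk 7.65 width 0.0513 deck pos [-0.0366 -0.0999  0.1254] deckF [-0.4  0.3 -1. ] deckT [-0.01  0.54  0.02] q [-0.18 -0.09 -0.62  0.54  0.18  0.02]
target world [ 0.51  -0.033  0.16 ] s 1 ROW [ 0.02  1.42 -0.   -0.02 -1.92  0.01]
```

```bash
python3 -m handwheel '[[0,0.3,0,0,-0.9,0],[0,0.6,0,0,-1.9,0],[0,0.7,0,0,-1.9,0],[0,0.9,0,0,-1.9,0],[0,1.4,0,0,-1.9,0]]' ; python3 goal.py -.037 -.10 .029
```

```text
clock: 8.28
eef_pos: [0.51, -0.0335, 0.1601]
tool_rot: [-0.663, -0.239, -0.128, 0.698]
ft_force: [-0.4, 0.5, 0.4]
grip_width: 0.0512
clk 8.28 width 0.0512 deck pos [-0.0357 -0.1001  0.0904] deckF [-0.1  0.6  0.5] deckT [0.05 0.53 0.  ] q [-0.17 -0.01 -0.64  0.44  0.17 -0.29]
target world [ 0.539 -0.028  0.106] s 1 ROW [-0.06  2.46 -0.   -0.01 -0.06  0.02]
```

```bash
python3 -m handwheel '[[0,0.6,0,0,0,0],[0,1.2,0,0,0,0],[0,1.8,0,0,0,0],[0,2.3,0,0,0,0],[0,2.3,0,0,0,0]]' ; python3 goal.py -.037 -.10 .029;  python3 -m handwheel '[[0,0,0,0,0,0],[0,0,0,0,0,0],[0,0,0,0,0,0],[0,0,0,0,0,0],[0,0,0,0,0,0]]' -1;python3 goal.py -.037 -.10 .029
```

```text
clock: 8.9
eef_pos: [0.5372, -0.028, 0.1086]
tool_rot: [-0.663, -0.238, -0.126, 0.699]
ft_force: [0.6, -0.4, 0.5]
grip_width: 0.0512
clk 8.90 width 0.0512 deck pos [-0.0374 -0.0993  0.0319] deckF [ 0.7 -0.5  0.2] deckT [0.01 0.5  0.01] q [-0.14  0.12 -0.66  0.29  0.16 -0.26]
target world [ 0.539 -0.028  0.106] s 1 ROW [ 0.02  0.12 -0.03 -0.02 -0.06  0.  ]
clock: 9.52
eef_pos: [0.5378, -0.0284, 0.1107]
tool_rot: [-0.663, -0.24, -0.127, 0.698]
ft_force: [-4.8, -1.2, 6.2]
grip_width: 0.0176
clk 9.53 width 0.0176 deck pos [-0.0359 -0.0999  0.0335] deckF [-1.2 -0.4  7.8] deckT [-0.14  0.64  0.41] q [-0.14  0.12 -0.66  0.29  0.16 -0.27]
target world [ 0.539 -0.028  0.106] s 1 ROW [-0.04  0.18 -0.01 -0.01 -0.05  0.02]
```

```bash
python3 -m handwheel '[[0,0,0.1,0,0,0],[0,0,0.3,0,0,0],[0,0,0.55,0,0,0],[0,0,0.8,0,0,0],[0,0,1.0,0,0,0]]'; python3 goal.py -.036 -.02 .033
```

```text
clock: 10.15
eef_pos: [0.5336, -0.0042, 0.1107]
tool_rot: [-0.663, -0.239, -0.127, 0.697]
ft_force: [-4.2, -3.9, 4.5]
grip_width: 0.017
clk 10.15 width 0.0170 deck pos [-0.0359 -0.0753  0.0335] deckF [-1.9 -3.1  6.3] deckT [-0.5   0.75  0.41] q [-0.08  0.1  -0.68  0.28  0.13 -0.21]
target world [0.524 0.05  0.11 ] s 1 ROW [-0.03  0.02  2.21 -0.   -0.05  0.02]
```

```bash
python3 -m handwheel '[[0,0,0.2,0,0,0],[0,0,0.5,0,0,0],[0,0,0.8,0,0,0],[0,0,1.1,0,0,0],[0,0,1.3,0,0,0]]';  python3 goal.py -.036 -.02 .033
```

```text
clock: 10.78
eef_pos: [0.528, 0.028, 0.1107]
tool_rot: [-0.663, -0.239, -0.127, 0.698]
ft_force: [-4.1, -2.7, 5.3]
grip_width: 0.0174
clk 10.78 width 0.0174 deck pos [-0.0359 -0.0426  0.0335] deckF [-1.3 -1.9  6.9] deckT [-0.5   0.74  0.41] q [ 0.    0.09 -0.69  0.27  0.09 -0.14]
target world [0.524 0.05  0.11 ] s 1 ROW [-0.01  0.02  0.9  -0.01 -0.05  0.01]
```

```bash
python3 -m handwheel '[[0,0,0.2,0,0,0],[0,0,0.4,0,0,0],[0,0,0.6,0,0,0],[0,0,0.7,0,0,0],[0,0,0.8,0,0,0]]';  python3 goal.py -.036 -.02 .033; python3 - <<'E'
from workcell import bot
import cv2,numpy as np
def z(n,r,s,out):
    a=bot.camera(n)["color"][:,:,::-1][r[0]:r[1],r[2]:r[3]].astype(float)/255
    a=(255*np.clip(a,0,1)**.5).astype('uint8')
    cv2.imwrite(out,cv2.resize(a,None,fx=s,fy=s,interpolation=cv2.INTER_CUBIC))
z("scene",(140,260,220,350),5,"pics/e.png")
E
```

```text
clock: 11.4
eef_pos: [0.5245, 0.0477, 0.1106]
tool_rot: [-0.663, -0.239, -0.127, 0.698]
ft_force: [-4.4, -3.3, 5.7]
grip_width: 0.0176
clk 11.40 width 0.0176 deck pos [-0.0359 -0.0226  0.0335] deckF [-1.4 -2.5  7.4] deckT [-0.47  0.68  0.4 ] q [ 0.06  0.09 -0.7   0.26  0.06 -0.09]
target world [0.524 0.05  0.11 ] s 1 ROW [-0.    0.02  0.1  -0.01 -0.05  0.01]
```

View pics/e.png

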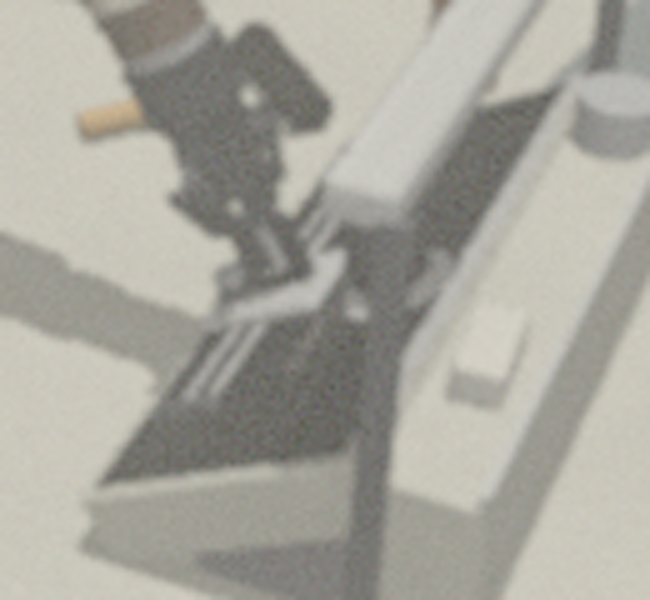

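```bash
for i in 1 2; do python3 -m handwheel '[[0,0,0.05,0,0,0],[0,0,0.1,0,0,0],[0,0,0.15,0,0,0],[0,0,0.2,0,0,0],[0,0,0.25,0,0,0]]' >/dev/null;  python3 goal.py -.036 -.02 .033|head -1; done
```

```text
clk 12.07 width 0.0174 deck pos [-0.036  -0.0164  0.0335] deckF [-1.9 -2.3  5.5] deckT [-0.42  0.7   0.45] q [ 0.07  0.08 -0.7   0.26  0.05 -0.08]
clk 12.70 width 0.0173 deck pos [-0.0359 -0.0101  0.0335] deckF [-2.2 -1.8  6.7] deckT [-0.39  0.74  0.38] q [ 0.09  0.08 -0.7   0.26  0.04 -0.06]
```

```bash
cat > ok.py <<'E'
import sys
from h import *
from workcell import bot
p=np.load('p.npy');M=deckR(p[3]);o=bot.get_obs()
f=M.T@np.array(o['ft_force']);y=(M.T@(np.array(o['eef_pos'])-p[:3]))[1]
print('clk %.2f y %.4f F %s w %.4f'%(o['clock'],y,f.round(1),o['grip_width']))
sys.exit(0 if -5<f[1]<-.3 else 1)
E
python3 -m handwheel '[[0,0,0.05,0,0,0],[0,0,0.1,0,0,0],[0,0,0.15,0,0,0],[0,0,0.2,0,0,0],[0,0,0.25,0,0,0]]' >/dev/null; python3 ok.py && python3 -m handwheel '[[0,0,0.05,0,0,0],[0,0,0.1,0,0,0],[0,0,0.15,0,0,0],[0,0,0.2,0,0,0],[0,0,0.25,0,0,0]]' >/dev/null; python3 ok.py
```

```text
clk 13.32 y -0.0038 F [-1.2 -1.9  7.3] w 0.0170
clk 13.95 y 0.0039 F [-1.2  4.8  7. ] w 0.0174
```

The force flipped to +4.8 N and the tool was pulled ahead by about 1.4 mm. The pin is dropping into the notch, so I'll ease forward.

```bash
python3 -m handwheel '[[0,0,0.02,0,0,0],[0,0,0.04,0,0,0],[0,0,0.06,0,0,0],[0,0,0.06,0,0,0],[0,0,0.06,0,0,0]]' >/dev/null; python3 ok.py
```

```text
clk 14.57 y 0.0062 F [-2.   5.8  7. ] w 0.0173
```

```bash
python3 -m handwheel '[[0,0,0.02,0,0,0],[0,0,0.04,0,0,0],[0,0,0.06,0,0,0],[0,0,0.08,0,0,0],[0,0,0.08,0,0,0]]' >/dev/null; python3 ok.py
```

```text
clk 15.20 y 0.0067 F [-1.8  1.5  7.8] w 0.0173
```

The force has fallen to 1.5 N and the stop is near the notch centre. Now I'll release and back off along the deck normal.

```bash
python3 -m handwheel '[[0,0,0,0,0,0],[0,0,0,0,0,0],[0,0,0,0,0,0],[0,-0.1,0,0,0,0],[0,-0.4,0,0,0,0]]' 0.2; python3 -m handwheel '[[0,-0.8,0,0,0,0],[0,-1.7,0,0,0,0],[0,-2.6,0,0,0,0],[0,-3.6,0,0,0,0],[0,-4.6,0,0,0,0]]'; python3 -m handwheel '[[0,-1.4,0,0,0,0],[0,-2.8,0,0,0,0],[0,-4,0,0,0,0],[0,-5,0,0,0,0],[0,-5,0,0,0,0]]';python3 - <<'E'
from workcell import bot
import cv2,numpy as np
def z(n,r,s,out):
    a=bot.camera(n)["color"][:,:,::-1];cv2.imwrite(out.replace('.','_full.'),a);a=a[r[0]:r[1],r[2]:r[3]].astype(float)/255
    a=(255*np.clip(a,0,1)**.5).astype('uint8')
    cv2.imwrite(out,cv2.resize(a,None,fx=s,fy=s,interpolation=cv2.INTER_CUBIC))
z("scene",(160,260,230,330),6,"pics/f.png")
z("top",(140,220,155,295),5.5,"pics/g.png")
E
```

```text
clock: 15.82
eef_pos: [0.5148, 0.0753, 0.1193]
tool_rot: [-0.663, -0.239, -0.127, 0.698]
ft_force: [-0.2, -0.2, 0.8]
grip_width: 0.0511
clock: 16.45
eef_pos: [0.4576, 0.065, 0.22]
tool_rot: [-0.663, -0.239, -0.127, 0.698]
ft_force: [0.2, -0.2, 0.8]
grip_width: 0.0511
clock: 17.08
eef_pos: [0.397, 0.054, 0.3296]
tool_rot: [-0.662, -0.241, -0.129, 0.698]
ft_force: [-0.6, 0.2, -0.3]
grip_width: 0.051
```

View pics/f.png

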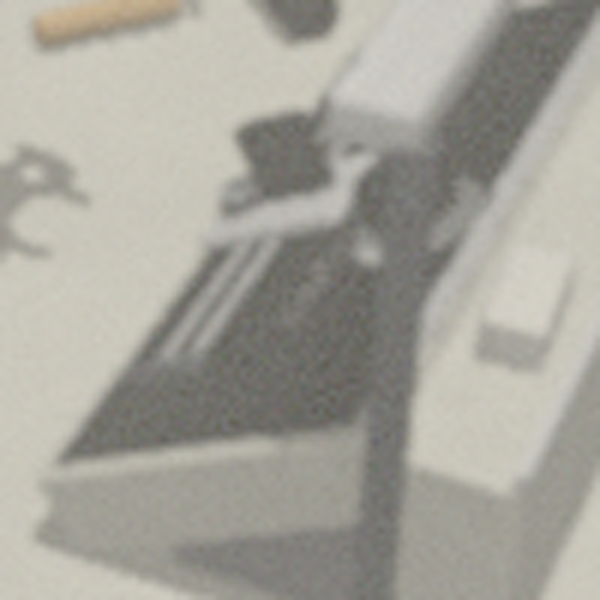

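View pics/g.png

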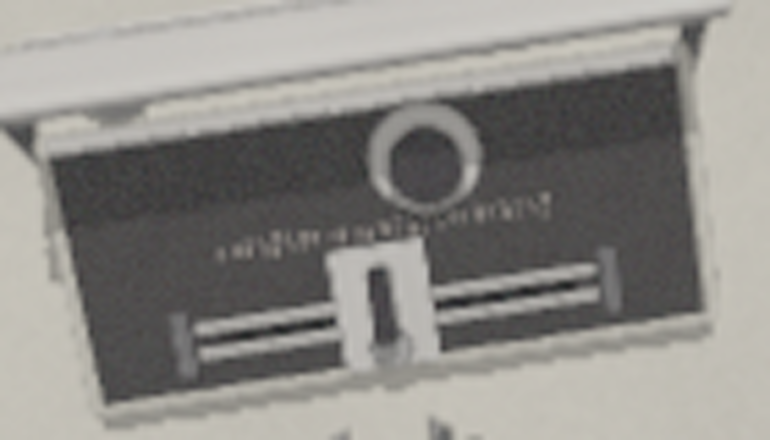

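The stop now stands at mid-rail, with its base at (385,300) in the top view, and the jaws are clear. I'll compare the pin head's height against the parked picture.

```bash
python3 - <<'E'
from workcell import bot
from h import *
p=np.load('p.npy');M=deckR(p[3])
ims=[bot.camera("scene")["color"].astype(float) for _ in range(4)]
now=np.mean(ims,0)[:,:,::-1];old=cv2.imread("pics/scene0.png").astype(float)
dy=.1175
out=[]
for im,y in((old,-.1114),(now,-.1114+dy)):
    c=proj("scene",p[:3]+M@np.array([-.06,y,.03]))[0]
    s=10;A=np.array([[s,0,160-s*c[0]],[0,s,160-s*c[1]]])
    w=cv2.warpAffine(im,A,(320,320),flags=cv2.INTER_CUBIC)
    w=255*(np.clip(w,0,255)/255)**.5
    for h in(.033,.027):
        q=proj("scene",p[:3]+M@np.array([-.079,y,h]))[0];q=A[:,:2]@q+A[:,2]
        cv2.circle(w,tuple(int(v) for v in q),2,(0,0,255) if h>.03 else (0,255,0),-1)
    out.append(w)
cv2.imwrite("pics/cmp.png",np.hstack(out))
E
```

```text
[ WARN:0@4.206] global loadsave.cpp:1063 imwrite_ Unsupported depth image for selected encoder is fallbacked to CV_8U.
```

View pics/cmp.png

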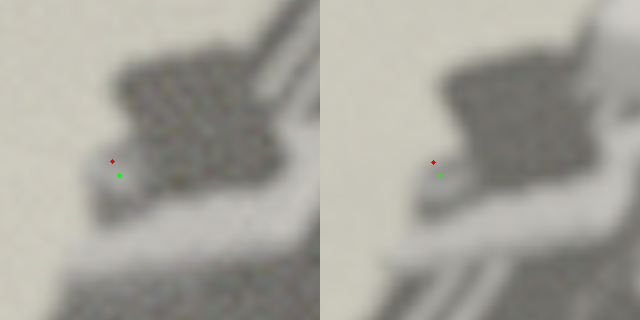

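In the parked picture (left) the pin head's top edge is at row ~140; now it is at row ~158. The base and finger plate line up in both. That matches a full drop of about 6 mm (the dots are 14 px apart for 6 mm). The robot is clear, so I'm handing in.

```bash
python3 -c "
from workcell import bot
o=bot.get_obs();print(o['clock'],o['ft_force'],o['eef_pos']);bot.job_done()"
```

```text
17.375 [ 0.12103094  0.13641341 -0.65715517] [0.39624255 0.05398065 0.3254888 ]
the job is handed in; nothing more can be done
```

I slid the stop about 117 mm out of its park and let go of it there with the index pin down, handing in at 17.4 s. The lock was already off, so I never touched the knob. After the first 10 mm I let go and regripped with the tool turned half round, because joint 6 would have run out of range further left.

- **Feeling the notch:** I dragged the last part at 10 mm/s. At about 114 mm the drag force flipped from about −2 N to +5.8 N, pulling the stop forward. It then fell to 1.5 N near the notch centre, where I released.
- **Pin height:** in the last scene picture the pin head sits about 6 mm lower than when parked, with the base and finger plate lined up. A rougher reading just before showed no clear drop, so I made this closer comparison. I did not tug the stop to test how firmly it holds.
- **Robot and surroundings:** the gripper is well clear, with less than 1 N on the wrist, and the arm's path stayed away from the bystanders. I did not measure the bystanders' positions again.

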